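Cover printed bag clips in the holding fixture

ROBOT

A 6-joint arm with a two-finger parallel gripper is mounted at the origin on the work surface. World frame = base frame: x ahead of the robot, y to its left, z up, the work surface at z = 0. Lengths are in m, angles in rad, forces in N, time in s.
With the tool pointing down it reaches from about 0.35 to 0.875 m from the base axis. Payload 4.2 kg.
Tool frame: the origin (TCP) lies midway between the tips of the shut fingers; the grasp point (between the pads) lies bot.hold_point_z behind it (bot.hold_point_z is the distance from the TCP to the grasp point, in m); z points along the fingers, y is the line along which they close (so a half turn about z gives the same grasp; the last joint's range is limited). The gripper opens to 87 mm and grips with 3 to 60 N. Pads are 19 mm wide; open, the fingers measure 117 mm over their backs; the gripper's body (75 mm by 190 mm) begins 51 mm behind the grasp point.
Start: joints at [1.419, 0.385, 0.008, 0, -1.194, -0.259], TCP at [0.25, 0.573, 0.223] pointing down, gripper open.
Joint ranges: [-3.14, 3.14], [-1.21, 2.06], [-1.07, 1.41], [-3.16, 2.05], [-2.99, -0.16], [-3.1, 3.1]. Speed limits (rad/s): [2.79, 2.79, 3.14, 3.14, 3.14, 3.14].

INTERFACE

Orientations are given as a unit quaternion [w, x, y, z].
In Python, from station import sensors, optics, workorder, recognise, bot gives the robot as it stands. The module is installed in compiled form; this text tells all that it offers.
- The arm moves only by the tool step_arm, never from a script. Its argument "motion" is a list of rows, each a list of 4 numbers: the shift along the tool's x, y, z each as a share of 300 mm, from -1 to 1, then the turn about the tool's z as a share of 45 degrees, from -1 to 1. A call has 1 to 8 rows; each row shifts and turns the commanded pose from where the row before left it, along the tool's axes as they then stand; what a row does not reach is not made up. A row lasts 1/12 s, in which the tool goes at most 41.7 mm and 7.16 degrees, less where a joint would pass 70% of its speed; a pose out of reach is approached as far as the arm can. A call with a number of a shift or a turn outside -1 to 1 is refused whole. A call with a gripper value outside its range is refused whole. "claw" is the gripper command: -1 is shut, 1 is fully open, values between are in proportion, set as the call begins (left out, the last holds). The fingers move at their own pace and stop on an object; "squeeze" is the grip in N (left out, the last holds). Time passes only in rows, so rows that do not move let the fingers close. It gives the time, the measured TCP pose, the force, the opening and the grip force at its end, in the units of the state.
- sensors.get_state(): the state, without advancing time (a new reading comes with each control period).
- optics.capture(name): name is "side" or "top"; returns the picture (480x640x3 uint8, red, green, blue); there is no depth.
- optics.get_calibration(name): a dict with "vertical_fov" (degrees; the focal length in pixels is half the picture's height over the tangent of half this angle, whatever the lens; pixels are square), "cx", "cy" (the principal point, pixels), "R" (3x3) and "t" (3): a world point X has camera coordinates R X + t. Camera axes: x right, y down, z forward; pixel columns grow to the right and rows downward; lengths in m; the calibration is good to about 2 mm. A picture is of the moment at which its call begins. get_calibration takes no time and is no camera call.
- workorder.job_done(): hands the job in; it is judged then, once.
Trained networks look in the newest picture that a camera, given by its name, has taken for a name from the list of things; names that differ only in an ending like _2 or _b are one class to them, and where a whole thing is asked for, a point or a joint stands for the part that bears it (a point fixed in the world has none). Each returns a list of dicts, best first, with "p" (0 to 1); they miss things now and then, are a little off and sometimes report something else, mostly with a low value. They report only what shows in the picture. A call takes as long as a camera call. They do not tell look-alikes from the thing itself.
- recognise(camera, target): "extent" ([centre column, centre row, width, height] in pixels, round what is visible of it).
The state is a dict: "time": time; "joint_pos": joint angles; "qvel": joint speeds; "joint_efforts": joint torques, N m; "position": TCP position; "tcp_rot": TCP orientation; "force": force on the tool from outside, world axes, zero at the start; "wrist_torque": the same for the moment, N m; "gripper_width": finger opening in m; "grip_force": force on a finger pad.
Only numpy, scipy, OpenCV 4.12 (cv2) and the standard library are available. Lean on these libraries where they do the work, as an engineer would, in place of code of your own. Each camera call takes 0.05 s, during which the arm holds its last target. There are 200 camera calls.

TASK

Swing the fixture's keeper bar open, lift the aluminium cover plate off its two pins by the orange handle and set it down flat on the bench, clear of the fixture. Lay every white bag clip on the mat fully down into a pocket of the fixture, one per pocket, then put the cover plate back over the pins until it rests flush on the rails and swing the keeper bar shut until it snaps into its detent. Leave the glue bottle, screwdriver and mug where they stand.

Things in the scene. Friction and masses are not known exactly. Their poses are not given: they have to be found in the camera images.
- fixture: fixed holding fixture: grey base 240 (x) x 146 (y) x 16 mm high with four pockets; across each end (x = -109, +109 mm) a blue rail 18 mm wide, 90 mm long, top 30 mm above the bench, with a pin at its middle. Origin at the centre of the underside, on the bench; z up. Latch post at x 32 to 63, y 54 to 70 mm, 54 mm high; hinge post at x = 44, y = -62, radius 10 mm
- pin0 (a point): top of the steel locating pin at the fixture's x = -109 mm, y = 0: diameter 10 mm, stands 13 mm above the rail (top 43 mm above the bench), its top 5 mm tapering to 4 mm diameter
- pin1 (a point): top of the other, equal pin, at the fixture's x = +109 mm, y = 0
- seat (a point): where the plate's origin lies when the plate is flush on the rails: midway between the pins, 30 mm above the bench, axes as the fixture's
- pocket0 (a point): pocket 0 of the fixture (any clip fits any pocket): centre of its floor, 12 mm above the bench. Pocket 22 x 88 mm, 4 mm deep, long way along the fixture's y. Pockets lie side by side along the fixture's x, 44 mm apart, so a seated clip stands 12 mm out of its pocket
- pocket1 (a point): pocket 1 of the fixture (any clip fits any pocket): centre of its floor, 12 mm above the bench. Pocket 22 x 88 mm, 4 mm deep, long way along the fixture's y. Pockets lie side by side along the fixture's x, 44 mm apart, so a seated clip stands 12 mm out of its pocket
- pocket2 (a point): pocket 2 of the fixture (any clip fits any pocket): centre of its floor, 12 mm above the bench. Pocket 22 x 88 mm, 4 mm deep, long way along the fixture's y. Pockets lie side by side along the fixture's x, 44 mm apart, so a seated clip stands 12 mm out of its pocket
- pocket3 (a point): pocket 3 of the fixture (any clip fits any pocket): centre of its floor, 12 mm above the bench. Pocket 22 x 88 mm, 4 mm deep, long way along the fixture's y. Pockets lie side by side along the fixture's x, 44 mm apart, so a seated clip stands 12 mm out of its pocket
- plate: loose aluminium cover plate 238 (x) x 90 (y) x 8 mm, about 0.4 kg, two 12.2 mm through holes on its x axis at -109 and +109 mm; same when turned half round. Orange handle on its middle: 14 mm thick (x), 60 mm long (y), top 38 mm above the underside. Origin at the centre of the underside, z up. Starts seated on the pins under the shut keeper; seated, it clears the clips by 2 mm
- keeper (a joint): steel keeper bar on an upright hinge. 0 rad = shut, across the plate, pointing along the fixture's +y; grows as it opens, clockwise from above; at 1.57 it points along +x, beside the plate; travel ends at 2.0. Past 1.5 the plate can be lifted out. Stays where left (friction 0.05 N m). A sprung ball in its path at 0.055 rad takes 5 to 10 N at the knob to pass either way, then holds it at 0 to 0.015
- keeper_knob (a point): middle of the grip of the red upright round knob on the keeper bar: 16 mm in diameter, 100 mm from the hinge axis; its top is 12 mm above this point, the bar's top 23 mm below it
- keeper_hinge (a point): on the keeper's upright hinge axis, at the height of the bar's axis, 51 mm above the bench. The bar is 12 mm thick and reaches 132 mm from this axis; it passes over the pins, and a rubber pad under it clears the seated plate by 2 mm
- clip0: folded white printed bag clip, a bar 84 x 18 x 16 mm, about 30 g, all four alike and turnable end for end; may be absent (None). Origin at the centre of its underside, x along its length, z up
- clip1: folded white printed bag clip, a bar 84 x 18 x 16 mm, about 30 g, all four alike and turnable end for end; may be absent (None). Origin at the centre of its underside, x along its length, z up
- clip2: folded white printed bag clip, a bar 84 x 18 x 16 mm, about 30 g, all four alike and turnable end for end; may be absent (None). Origin at the centre of its underside, x along its length, z up
- clip3: folded white printed bag clip, a bar 84 x 18 x 16 mm, about 30 g, all four alike and turnable end for end; may be absent (None). Origin at the centre of its underside, x along its length, z up
- glue: bystander: white glue bottle, radius 21 mm, 120 mm high, origin at its foot
- screwdriver: bystander: screwdriver lying on the bench
- mug: bystander: blue mug, radius 38 mm, 85 mm high, origin at its foot
Not all that is in view belongs to the job. What is shaped like the clip0 but green is not meant. Leave any blue look-alike of the clip3 alone.

How it is judged:
By the outcome, as a careful person would: the job done as asked, in the order asked, and still so for the second after the job is handed in, with the robot touching nothing.
Of clip0, clip1, clip2, clip3 only 2 to 4 are there at a start; the rules pass over those that are not, and their reading is None.
At some moment in a run one of clip0, clip1, clip2, clip3 may be knocked a few centimetres aside while the robot is not near it.
Once in a run the grip may slacken for a moment while it holds something.
It also fails if it takes over 210 s, if anything falls off the work surface, if the arm or the gripper's body presses on something with over 40 N, if the wrist force passes 120 N, or if a joint passes its speed limit or range.

## Working session

There is one attempt and no reset: what is moved stays moved. The work goes in short steps, Python scripts to look and compute and a tool call to move; the robot and the scene stay as the last step left them, time stands still between calls to the robot, and variables do not carry over. Pictures are saved under pics/ and viewed, at most 14 in all, crops included, and the job is handed in when it is done.

Besides the shell and the picture viewer there is one more tool, called after "Request:" in YAML: its name, and indented under it one key for each argument. step_arm: Moves the arm, as the interface text tells. Shift numbers are shares of 300 mm and turn numbers shares of 45 degrees, none past 1 either way. Its arguments: {"type":"object","properties":{"motion":{"type":"array","items":{"type":"array","items":{"type":"number"}}},"claw":{"type":"number"},"squeeze":{"type":"number"}},"required":["motion"]}

```bash
mkdir -p pics; cat > h.py <<'E'
import numpy as np, cv2
from station import sensors, optics, workorder, recognise, bot
def cal(n):
    c=optics.get_calibration(n); f=240/np.tan(np.radians(c['vertical_fov'])/2)
    return f,c['cx'],c['cy'],np.array(c['R']),np.array(c['t'])
def proj(n,X):
    f,cx,cy,R,t=cal(n); p=np.atleast_2d(X)@R.T+t
    return np.c_[f*p[:,0]/p[:,2]+cx,f*p[:,1]/p[:,2]+cy]
def back(n,uv,z):
    f,cx,cy,R,t=cal(n); uv=np.atleast_2d(uv).astype(float)
    d=np.c_[(uv[:,0]-cx)/f,(uv[:,1]-cy)/f,np.ones(len(uv))]@R
    o=-R.T@t; return o+d*((z-o[2])/d[:,2])[:,None]
def snap(n,fn=None):
    im=optics.capture(n)
    if fn: cv2.imwrite('pics/'+fn,cv2.cvtColor(im,cv2.COLOR_RGB2BGR))
    return im
E
python3 - <<'E'
from h import *
np.set_printoptions(precision=3,suppress=True)
for n in('top','side'):
    snap(n,n+'0.png'); f,cx,cy,R,t=cal(n); print(n,f,cx,cy,-R.T@t,R[2])
    for k in ['fixture','plate','keeper_knob','keeper','clip0','glue','mug','screwdriver']:
        print(k,[(np.round(d['extent'],0).tolist(),round(d['p'],2)) for d in recognise(n,k)][:7])
s=sensors.get_state();print(s,bot.hold_point_z)
E
```

```text
top 491.69993614287216 310.10872712364727 239.75340854927933 [ 0.53  -0.076  0.959] [ 0.073 -0.02  -0.997]
fixture [([230.0, 270.0, 138.0, 88.0], 0.71)]
plate [([228.0, 273.0, 131.0, 62.0], 0.66)]
keeper_knob [([202.0, 268.0, 21.0, 78.0], 0.89)]
keeper [([203.0, 265.0, 23.0, 77.0], 0.69), ([427.0, 321.0, 10.0, 42.0], 0.46)]
clip0 [([422.0, 260.0, 41.0, 19.0], 0.96), ([362.0, 322.0, 11.0, 41.0], 0.92), ([428.0, 321.0, 12.0, 46.0], 0.82), ([368.0, 254.0, 29.0, 41.0], 0.81), ([468.0, 341.0, 43.0, 31.0], 0.77)]
glue [([300.0, 156.0, 23.0, 30.0], 0.58)]
mug [([176.0, 152.0, 65.0, 48.0], 0.93), ([203.0, 268.0, 24.0, 79.0], 0.6)]
screwdriver [([424.0, 184.0, 102.0, 11.0], 0.72)]
side 530.4523298980546 329.90300851221673 236.23038706830917 [ 0.32  -0.712  0.885] [ 0.26   0.604 -0.753]
fixture [([288.0, 228.0, 89.0, 94.0], 0.61)]
plate [([287.0, 222.0, 59.0, 89.0], 0.97), ([286.0, 231.0, 91.0, 95.0], 0.48)]
keeper_knob [([279.0, 197.0, 63.0, 21.0], 0.63)]
keeper [([280.0, 198.0, 63.0, 18.0], 0.84)]
clip0 [([344.0, 313.0, 28.0, 35.0], 0.98), ([369.0, 359.0, 18.0, 45.0], 0.95), ([283.0, 332.0, 43.0, 25.0], 0.82), ([307.0, 442.0, 18.0, 57.0], 0.6), ([312.0, 390.0, 43.0, 31.0], 0.59)]
glue [([400.0, 221.0, 19.0, 51.0], 0.6)]
mug [([355.0, 163.0, 40.0, 46.0], 0.83)]
screwdriver [([445.0, 335.0, 58.0, 89.0], 0.77)]
{'time': 0.9, 'joint_pos': array([ 1.419,  0.385,  0.008, -0.   , -1.194, -0.259]), 'qvel': array([-0.   ,  0.   ,  0.001,  0.001,  0.002, -0.   ]), 'joint_efforts': array([  0.001, -39.045,  18.762,   4.224,   0.016,  -0.   ]), 'position': array([0.25 , 0.573, 0.223]), 'tcp_rot': array([ 0.   ,  0.979, -0.204, -0.   ]), 'force': array([-0.802,  0.339,  0.11 ]), 'wrist_torque': array([-0.007,  0.048, -0.06 ]), 'grip_force': 0.0, 'gripper_width': 0.08683035941975618} 0.0187
```

View pics/top0.png

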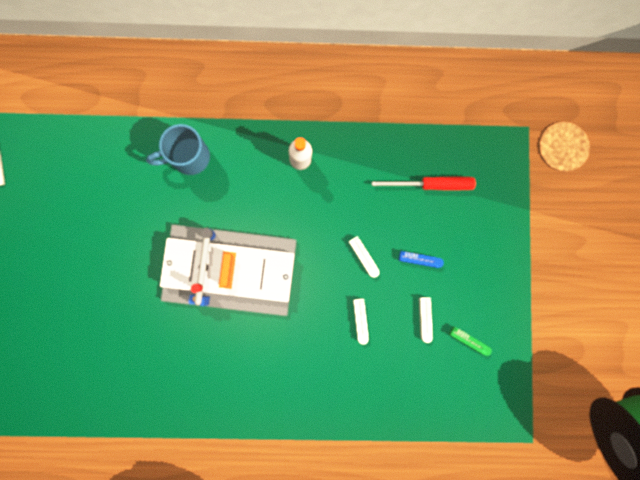

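View pics/side0.png

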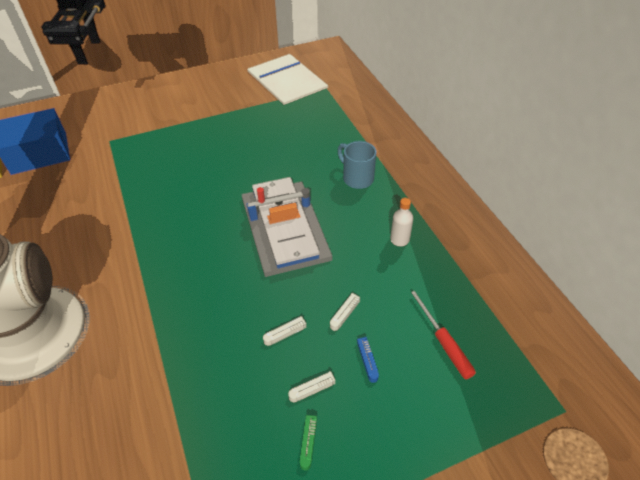

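Candidates for clips in the top view: white (364,257), white (361,321), white (426,320). Look-alikes are blue (422,260) and green (470,341). I'll take the three white ones. The keeper knob is red at (197,288), and the orange handle is at (227,270).

```bash
cat >> h.py <<'E'
def white(im):
    hsv=cv2.cvtColor(im,cv2.COLOR_RGB2HSV); return cv2.inRange(hsv,(0,0,150),(180,75,255))
def clips(n,z=0.016,im=None):
    """white blobs as world rect: centre x,y, long axis angle, length, width"""
    im=snap(n) if im is None else im; m=white(im); out=[]
    k,l,s,c=cv2.connectedComponentsWithStats(m)
    for i in range(1,k):
        if 250<s[i,4]<1500:
            vu=np.argwhere(l==i); P=back(n,vu[:,::-1],z)[:,:2]
            r=cv2.minAreaRect((P*1000).astype(np.float32)); (cx,cy),(w,h),a=r
            if w<h: w,h,a=h,w,a+90
            out.append((c[i].round(),round(cx),round(cy),round((a+90)%180-90,1),round(w),round(h)))
    return out
E
python3 - <<'E'
from h import *
np.set_printoptions(precision=4,suppress=True)
im=snap('top'); cv2.imwrite('pics/c0.png',cv2.cvtColor(np.hstack([cv2.resize(im[220:365,150:350],None,fx=4,fy=4,interpolation=cv2.INTER_CUBIC)]),cv2.COLOR_RGB2BGR))
cv2.imwrite('pics/c1.png',cv2.cvtColor(cv2.resize(im[225:365,335:500],None,fx=4,fy=4,interpolation=cv2.INTER_CUBIC),cv2.COLOR_RGB2BGR))
print(clips('top',.016,im)); print(clips('side',.016))
print(back('top',[[320,240],[320,40],[600,240],[620,440]],0))
f=cal('top');print(f[3])
E
```

```text
[(array([301., 156.]), 764, -73, 1.4, 55, 45), (array([364., 257.]), 568, -199, 32.9, 88, 23), (array([426., 319.]), 451, -319, 3.1, 86, 23), (array([361., 321.]), 446, -194, 7.4, 87, 23)]
[(array([35., 46.]), 73, 1114, -81.7, 690, 23), (array([12., 39.]), 5, 1163, -81.1, 461, 54), (array([402., 227.]), 778, -52, 57.7, 109, 41), (array([344., 311.]), 569, -203, 32.5, 91, 22), (array([284., 331.]), 448, -199, 6.8, 86, 26), (array([311., 387.]), 453, -323, 3.1, 85, 25)]
[[ 0.6004 -0.1142  0.    ]
 [ 1.0046 -0.1069  0.    ]
 [ 0.6121 -0.6689  0.    ]
 [ 0.2268 -0.6986  0.    ]]
[[ 0.0195 -0.9996  0.0212]
 [-0.9971 -0.021  -0.0729]
 [ 0.0733 -0.0197 -0.9971]]
```

View pics/c0.png

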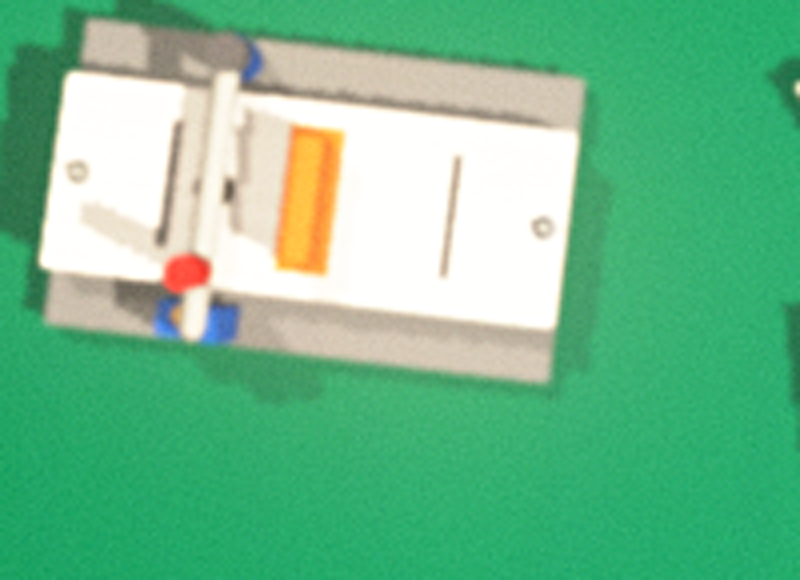

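View pics/c1.png

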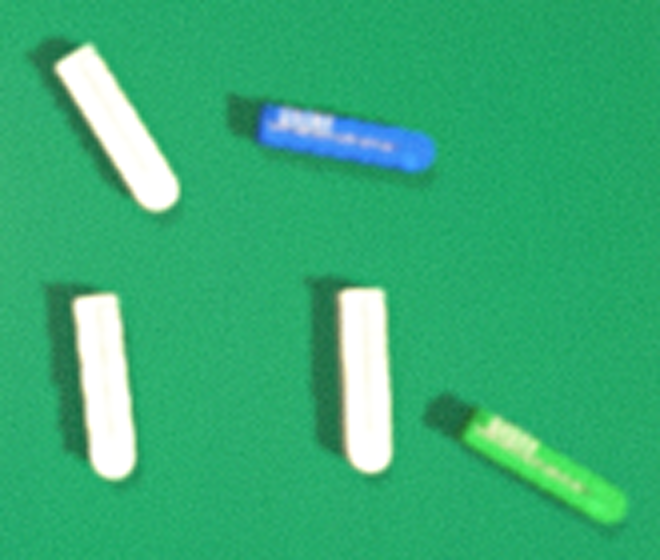

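The overview crop shows the keeper shut over the plate, its pins at crop pixels (78,172) and (543,227), and the orange handle beside it. The second crop confirms three plain white clips; the blue and green ones carry print.

```bash
cat >> h.py <<'E'
def psi(q): 
    w,x,y,z=q; return 2*np.degrees(np.arctan2(y,x))
def plan(tgts,st=None):
    """tgts: list of (x,y,z mm, psi deg|None); prints rows of (dx,dy,dz,turn) shares"""
    s=sensors.get_state(); p=np.array(s['position'])*1000; a=psi(s['tcp_rot']); a=(a+180)%360-180
    print('now',p.round(1),round(a,1))
    for x,y,z,t in tgts:
        if t is None: t=a
        dt=(t-a+180)%360-180; turn=-dt/45; D=np.array([x,y,z])-p
        # turn first (rows of turn only), then shift in the new axes
        c,si=np.cos(np.radians(t)),np.sin(np.radians(t))
        d=np.array([c*D[0]+si*D[1],si*D[0]-c*D[1],-D[2]])/300
        n=int(np.ceil(np.linalg.norm(d)/.132)); m=int(np.ceil(abs(turn)/.155))
        print(f'turn {m} rows x {turn/max(m,1):.4f}; shift {n} rows x',(d/max(n,1)).round(4)); p=np.array([x,y,z]);a=t
F=np.load('F.npy') if __import__('os').path.exists('F.npy') else None  # x,y,yaw(rad) of fixture
def fw(P,F_=None):
    x,y,t=F if F_ is None else F_; P=np.atleast_2d(P).astype(float); c,s=np.cos(t),np.sin(t)
    return np.c_[x+c*P[:,0]-s*P[:,1],y+s*P[:,0]+c*P[:,1],P[:,2]]
E
python3 - <<'E'
from h import *
from scipy.optimize import least_squares
np.set_printoptions(precision=4,suppress=True)
cr=np.array([[78,172],[543,227],[310,200],[68,72],[578,130],[553,328],[40,267],[188,272]],float)
uv=np.c_[150+(cr[:,0]+.5)/4-.5,220+(cr[:,1]+.5)/4-.5]
P=np.array([[.109,0,.043],[-.109,0,.043],[0,0,.068],[.119,-.045,.038],[-.119,-.045,.038],[-.119,.045,.038],[.119,.045,.038],[.044,.038,.092]])
r=least_squares(lambda q:(proj('top',fw(P,q))-uv).ravel(),[.56,.08,1.57],loss='soft_l1')
print(r.x,np.degrees(r.x[2])); print(np.c_[uv,proj('top',fw(P,r.x))-uv])
# orange handle & red knob in both cameras
for n in('top','side'):
    im=snap(n); h=cv2.cvtColor(im,cv2.COLOR_RGB2HSV)
    m=cv2.inRange(h,(8,170,150),(22,255,255)); k,l,s,c=cv2.connectedComponentsWithStats(m)
    i=[j for j in range(1,k) if s[j,4]>150]; print(n,'orange',c[i],s[i,4], 'pred',proj(n,fw([[0,0,.068],[0,0,.055]],r.x)))
    m=cv2.inRange(h,(0,170,120),(5,255,255))|cv2.inRange(h,(172,170,120),(180,255,255)); k,l,s,c=cv2.connectedComponentsWithStats(m)
    i=[j for j in range(1,k) if s[j,4]>30]; print(n,'red',c[i],s[i,4],'pred',proj(n,fw([[.044,.038,.092],[.044,.038,.08]],r.x)))
im=snap('side'); Q=proj('side',fw(P,r.x)); b=cv2.cvtColor(im,cv2.COLOR_RGB2BGR)
b=cv2.resize(b[140:290,220:360],None,fx=4,fy=4,interpolation=cv2.INTER_CUBIC)
for u in Q: cv2.drawMarker(b,tuple(((u-[220,140]+.5)*4-.5).astype(int).tolist()),(255,0,255),cv2.MARKER_CROSS,12,1)
cv2.imwrite('pics/c2.png',b); np.save('F.npy',r.x)
E
```

```text
[0.5389 0.0582 1.4739] 84.44779180939123
[[169.125  262.625   -0.3973  -0.0538]
 [285.375  276.375    0.429   -0.0787]
 [227.125  269.625   -1.8053  -0.3574]
 [166.625  237.625    0.7946   0.4352]
 [294.125  252.125   -0.061    0.8608]
 [287.875  301.625    0.4477  -0.5996]
 [159.625  286.375    1.0975  -0.2285]
 [196.625  287.625   -1.254    0.1689]]
top orange [[388.2695 221.9431]
 [226.7506 269.6107]] [96214   393] pred [[225.3197 269.2676]
 [226.3914 269.3606]]
top red [[448.7043 182.8569]
 [196.2258 287.8387]] [629  62] pred [[195.371  287.7939]
 [196.8039 287.6279]]
side orange [[283.0705 212.6206]] [369] pred [[281.6793 207.7318]
 [282.0823 211.9287]]
side red [[260.4615 194.4923]
 [455.0115 353.3056]] [ 65 697] pred [[258.7045 189.7344]
 [259.257  193.7465]]
```

View pics/c2.png

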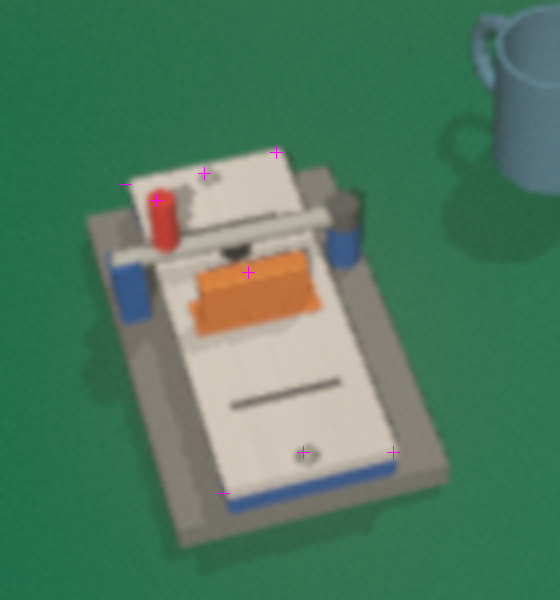

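```bash
python3 - <<'E'
from h import *
from scipy.optimize import least_squares
np.set_printoptions(precision=4,suppress=True)
cr=np.array([[78,172],[543,227],[310,200],[68,72],[578,130],[553,328],[40,267],[188,272]],float)
uv=np.c_[150+(cr[:,0]+.5)/4-.5,220+(cr[:,1]+.5)/4-.5]
P=np.array([[.109,0,.043],[-.109,0,.043],[0,0,.068],[.119,-.045,.038],[-.119,-.045,.038],[-.119,.045,.038],[.119,.045,.038],[.044,.038,.092]])
cs=np.array([[207,176],[307,453],[252,275],[280,152],[397,460],[228,498],[130,181],[162,196]],float)
us=np.c_[220+(cs[:,0]+.5)/4-.5,140+(cs[:,1]+.5)/4-.5]
def res(q): return np.r_[(proj('top',fw(P,q[:3]))+q[3:5]-uv).ravel(),(proj('side',fw(P,q[:3]))+q[5:7]-us).ravel(),q[3:]*2]
r=least_squares(res,[.54,.06,1.47,0,0,0,0],loss='soft_l1'); print(r.x,np.degrees(r.x[2])); print(r.fun.reshape(-1,2).T)
np.save('F.npy',r.x[:3]); import h; h.F=r.x[:3]
print('knob',fw([.044,.038,.08])*1000,'handle',fw([0,0,.06])*1000)
k=fw([.044,.038,.08])[0]*1000; a=np.degrees(r.x[2])-90
plan([(k[0],k[1],180,a),(k[0],k[1],66,a)])
E
```

```text
[ 0.5395  0.0575  1.4724 -0.2337  0.2264  0.4066  0.0996] 84.36479533095459
[[-0.2046  0.5906 -1.6173  1.0195  0.1301  0.5726  1.2562 -1.0769  0.2549
  -0.0544 -0.142  -0.0794 -0.0903 -0.3353 -0.3292 -0.5996 -0.4674  0.8131]
 [-0.249  -0.1044 -0.4773  0.2422  0.8505 -0.6224 -0.4368 -0.0034 -0.4473
   0.0332 -0.4003  0.3581 -1.6727 -0.8581  1.0692  1.3245  0.4529  0.1992]]
knob [[506.0311 105.008   80.    ]] handle [[539.5269  57.4892  60.    ]]
now [249.5 573.  222.6] -23.5
turn 3 rows x -0.1326; shift 14 rows x [0.0717 0.1049 0.0101]
turn 0 rows x -0.0000; shift 3 rows x [ 0.     -0.      0.1267]
```

Request:
step_arm:
  motion:
    - [0,0,0,-0.1326]
    - [0,0,0,-0.1326]
    - [0,0,0,-0.1326]
    - [0.072,0.105,0.01,0]
    - [0.072,0.105,0.01,0]
    - [0.072,0.105,0.01,0]
    - [0.072,0.105,0.01,0]
    - [0.072,0.105,0.01,0]
  claw: 0.0
  squeeze: 10

```text
time: 1.82
position: [0.342, 0.4041, 0.2076]
tcp_rot: [-0.0, 0.999, -0.049, 0.0]
force: [0.9, -0.1, -0.3]
gripper_width: 0.0459
grip_force: 0.0
```

Request:
step_arm:
  motion:
    - [0.072,0.105,0.01,0]
    - [0.072,0.105,0.01,0]
    - [0.072,0.105,0.01,0]
    - [0.072,0.105,0.01,0]
    - [0.072,0.105,0.01,0]
    - [0.072,0.105,0.01,0]
    - [0.072,0.105,0.01,0]
    - [0.072,0.105,0.01,0]

```text
time: 2.48
position: [0.4894, 0.1362, 0.1838]
tcp_rot: [-0.0, 0.999, -0.049, 0.0]
force: [0.6, 0.8, -0.8]
gripper_width: 0.0434
grip_force: 0.0
```

```bash
python3 - <<'E'
from h import *
k=fw([.044,.038,.08])[0]*1000; a=np.degrees(F[2])-90
plan([(k[0],k[1],180,a),(k[0],k[1],66,a)])
E
```

```text
now [489.4 136.2 183.8] -5.6
turn 1 rows x 0.0004; shift 1 rows x [0.0652 0.0981 0.0128]
turn 0 rows x -0.0000; shift 3 rows x [ 0.     -0.      0.1267]
```

Request:
step_arm:
  motion:
    - [0.0652,0.098,0.01,0]
    - [0,0,0.08,0]
    - [0,0,0,0]
    - [0,0,0,0]

```text
time: 2.82
position: [0.5047, 0.106, 0.1558]
tcp_rot: [0.001, 0.999, -0.05, -0.001]
force: [-0.7, 0.6, -0.6]
gripper_width: 0.0439
grip_force: 0.0
```

```bash
python3 - <<'E'
from h import *
k=fw([.044,.038,.08])[0]*1000; a=np.degrees(F[2])-90
plan([(k[0],k[1],66,a)])
im=snap('side'); b=cv2.cvtColor(im,cv2.COLOR_RGB2BGR)
im2=cv2.cvtColor(snap('top'),cv2.COLOR_RGB2BGR)
cv2.imwrite('pics/d0.png',np.hstack([cv2.resize(b[90:290,200:400],(400,400),interpolation=cv2.INTER_CUBIC),cv2.resize(im2[180:330,130:280],(400,400),interpolation=cv2.INTER_CUBIC)]))
E
```

```text
now [504.7 106.  155.8] -5.7
turn 1 rows x -0.0011; shift 3 rows x [0.0016 0.0009 0.0998]
```

View pics/d0.png

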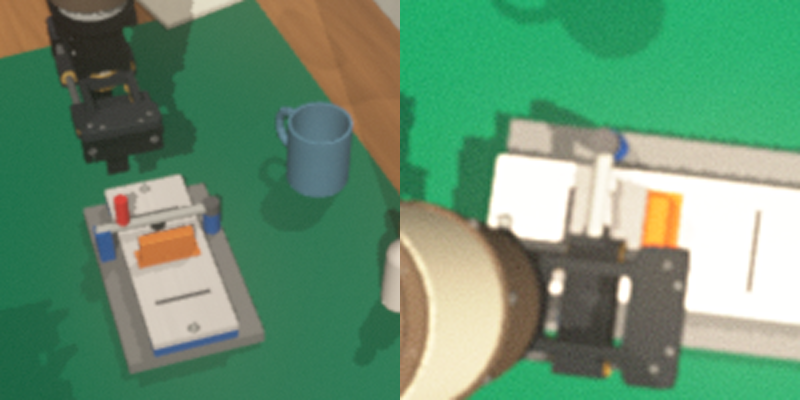

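The side crop shows the gripper level above the knob. In the top crop the gripper covers the knob, as expected. Descending.

Request:
step_arm:
  motion:
    - [0.002,0.001,0.1,0]
    - [0.002,0.001,0.1,0]
    - [0,0,0.099,0]
    - [0,0,0,0]
    - [0,0,0,0]

```text
time: 3.33
position: [0.5063, 0.1068, 0.0671]
tcp_rot: [0.001, 0.999, -0.048, -0.001]
force: [0.9, 0.2, 0.5]
gripper_width: 0.0435
grip_force: 0.0
```

Request:
step_arm:
  motion:
    - [0,0,0,0]
    - [0,0,0,0]
    - [0,0,0,0]
    - [0,0,0,0]
    - [0,0,0,0]
    - [0,0,0,0]
  claw: -1
  squeeze: 10

```text
time: 3.83
position: [0.507, 0.1068, 0.0677]
tcp_rot: [-0.001, 0.999, -0.049, 0.001]
force: [-1.3, 3.1, 3.0]
gripper_width: 0.0155
grip_force: 10.0
```

```bash
cat >> h.py <<'E'
def arc(a0,a1,n,off):
    """n shift rows (shares) moving the knob from keeper angle a0 to a1, tool yaw fixed"""
    s=sensors.get_state(); ps=psi(s['tcp_rot']); c,si=np.cos(np.radians(ps)),np.sin(np.radians(ps))
    A=np.linspace(a0,a1,n+1); P=fw(np.c_[.044+.1*np.sin(A),-.062+.1*np.cos(A),0*A])[:,:2]*1000
    D=np.diff(P,axis=0)/300; print(np.c_[c*D[:,0]+si*D[:,1],si*D[:,0]-c*D[:,1]].round(3).tolist(), 'end',P[-1]+off)
E
python3 - <<'E'
from h import *
s=sensors.get_state(); print(s['position'],s['wrist_torque'],fw([.044,.038,.08]))
arc(0,1.9,16,0)
E
```

```text
[0.50703906 0.10678533 0.06770477] [0.9014388  0.41025823 0.05723719] [[0.50603111 0.10500799 0.08      ]]
[[0.002, -0.039], [0.007, -0.039], [0.012, -0.038], [0.016, -0.036], [0.02, -0.034], [0.024, -0.031], [0.028, -0.028], [0.031, -0.025], [0.033, -0.021], [0.036, -0.017], [0.038, -0.013], [0.039, -0.008], [0.039, -0.003], [0.04, 0.001], [0.039, 0.006], [0.038, 0.011]] end [647.01269048 186.18671685]
```

Request:
step_arm:
  motion:
    - [0.002,-0.039,0,0]
    - [0.007,-0.039,0,0]
    - [0.012,-0.038,0,0]
    - [0.016,-0.036,0,0]
    - [0.02,-0.034,0,0]
    - [0.024,-0.031,0,0]
    - [0.028,-0.028,0,0]
    - [0.031,-0.025,0,0]

```text
time: 4.5
position: [0.5568, 0.1836, 0.0666]
tcp_rot: [0.0, 0.999, -0.049, -0.0]
force: [-1.5, -1.5, 3.4]
gripper_width: 0.0154
grip_force: 10.0
```

Request:
step_arm:
  motion:
    - [0.033,-0.021,0,0]
    - [0.036,-0.017,0,0]
    - [0.038,-0.013,0,0]
    - [0.039,-0.008,0,0]
    - [0.039,-0.003,0,0]
    - [0.04,0.001,0,0]
    - [0.039,0.006,0,0]
    - [0.038,0.011,0,0]

```text
time: 5.17
position: [0.6492, 0.1889, 0.0663]
tcp_rot: [-0.001, 0.999, -0.049, 0.001]
force: [-1.3, 2.8, 1.1]
gripper_width: 0.0156
grip_force: 10.0
```

Request:
step_arm:
  motion:
    - [0,0,0,0]
    - [0,0,0,0]

```text
time: 5.33
position: [0.6496, 0.1887, 0.0664]
tcp_rot: [-0.001, 0.999, -0.049, 0.002]
force: [2.3, 4.7, -1.5]
gripper_width: 0.0155
grip_force: 10.0
```

Request:
step_arm:
  motion:
    - [0,0,0,0]
    - [0,0,0,0]
    - [0,0,0,0]
    - [0,0,-0.12,0]
    - [0,0,-0.12,0]
    - [0,0,-0.12,0]
  claw: 0.0

```text
time: 5.83
position: [0.6464, 0.1859, 0.1753]
tcp_rot: [0.001, 0.999, -0.049, -0.002]
force: [1.6, 0.5, 0.5]
gripper_width: 0.0419
grip_force: 0.0
```

```bash
python3 - <<'E'
from h import *
G=F.copy(); G[0]+=.0018; G[1]+=.0021; np.save('F.npy',G)
h_=fw([0,0,.06],G)[0]*1000; a=np.degrees(F[2])-90; print(h_,a)
plan([(h_[0],h_[1],140,a),(h_[0],h_[1],43,a)])
E
```

```text
[541.32691311  59.58924577  60.        ] -5.635204669045407
now [646.4 185.9 175.3] -5.6
turn 1 rows x 0.0003; shift 5 rows x [-0.0614  0.0907  0.0236]
turn 0 rows x -0.0000; shift 3 rows x [ 0.     -0.      0.1078]
```

Request:
step_arm:
  motion:
    - [-0.0614,0.0907,0.0236,0]
    - [-0.0614,0.0907,0.0236,0]
    - [-0.0614,0.0907,0.0236,0]
    - [-0.0614,0.0907,0.0236,0]
    - [-0.0614,0.0907,0.0236,0]
    - [0,0,0,0]
    - [0,0,0.108,0]
    - [0,0,0.108,0]

```text
time: 6.5
position: [0.5434, 0.0601, 0.0764]
tcp_rot: [-0.001, 0.999, -0.049, 0.003]
force: [-0.4, -0.1, -1.7]
gripper_width: 0.0436
grip_force: 0.0
```

Request:
step_arm:
  motion:
    - [0,0,0.107,0]
    - [0,0,0,0]
    - [0,0,0,0]

```text
time: 6.75
position: [0.5417, 0.06, 0.0417]
tcp_rot: [0.001, 0.999, -0.049, -0.001]
force: [-1.1, 0.1, -0.3]
gripper_width: 0.0436
grip_force: 0.0
```

```bash
python3 - <<'E'
from h import *
h_=fw([0,0,.06])[0]*1000; a=np.degrees(F[2])-90
plan([(h_[0],h_[1],43,a)]); print(sensors.get_state()['force'])
E
```

```text
now [541.7  60.   41.7] -5.6
turn 1 rows x 0.0004; shift 1 rows x [-0.0011  0.0014 -0.0045]
[-1.1208152   0.05557524 -0.26563068]
```

Request:
step_arm:
  motion:
    - [0,0,-0.004,0]
    - [0,0,0,0]
    - [0,0,0,0]
    - [0,0,0,0]
    - [0,0,0,0]
    - [0,0,0,0]
  claw: -1
  squeeze: 45

```text
time: 7.25
position: [0.5426, 0.0601, 0.0441]
tcp_rot: [0.0, 0.999, -0.049, -0.0]
force: [-1.3, -1.7, 2.2]
gripper_width: 0.0135
grip_force: 45.0
```

```bash
python3 - <<'E'
from h import *
s=sensors.get_state(); print(s['position'],s['force'],s['wrist_torque'],psi(s['tcp_rot']))
E
```

```text
[0.54260772 0.06011808 0.04410642] [-1.25832832 -1.65935272  2.23972898] [-0.23976011  0.21515622 -0.04731792] -5.632735129727058
```

Request:
step_arm:
  motion:
    - [0,0,-0.03,0]
    - [0,0,-0.03,0]
    - [0,0,-0.04,0]
    - [0,0,-0.07,0]
    - [0,0,-0.05,0]
    - [0,0,0,0]

```text
time: 7.75
position: [0.5449, 0.0612, 0.1136]
tcp_rot: [-0.001, 0.999, -0.049, 0.003]
force: [1.1, 0.5, -3.2]
gripper_width: 0.0138
grip_force: 45.0
```

Request:
step_arm:
  motion:
    - [-0.08,0,0,0]
    - [-0.08,0,0,0]
    - [-0.08,0,0,0]
    - [-0.08,0,0,0]
    - [-0.08,0,0,0]
    - [-0.08,0,0,0]
    - [-0.02,0,0,0]
    - [0,0,0,0]

```text
time: 8.42
position: [0.3912, 0.0746, 0.1095]
tcp_rot: [0.0, 0.999, -0.049, -0.001]
force: [-0.1, 0.2, -3.8]
gripper_width: 0.0134
grip_force: 45.0
```

```bash
python3 - <<'E'
from h import *
s=sensors.get_state(); print(s['position'],s['force'],psi(s['tcp_rot']))
im=snap('side'); b=cv2.cvtColor(im,cv2.COLOR_RGB2BGR)
im2=cv2.cvtColor(snap('top'),cv2.COLOR_RGB2BGR)
cv2.imwrite('pics/d1.png',np.hstack([cv2.resize(b[90:390,150:450],(400,400)),cv2.resize(im2[180:430,100:350],(400,400))]))
E
```

```text
[0.39120532 0.07459796 0.10945187] [-0.10598556  0.17388574 -3.77370391] -5.5754797930698405
```

View pics/d1.png

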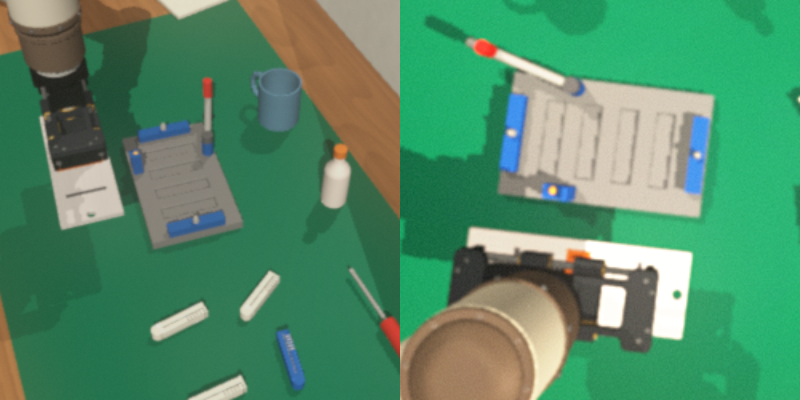

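The plate is off the pins and held clear of the fixture. The four pockets are visible, and the keeper is open at the upper left. Lowering the plate.

Request:
step_arm:
  motion:
    - [0,0,0.09,0]
    - [0,0,0.09,0]
    - [0,0,0.07,0]
    - [0,0,0.04,0]
    - [0,0,0.015,0]
    - [0,0,0,0]
    - [0,0,0,0]

```text
time: 9.1
position: [0.3946, 0.0755, 0.0184]
tcp_rot: [-0.0, 0.999, -0.049, 0.0]
force: [0.9, 0.5, -2.6]
gripper_width: 0.0136
grip_force: 45.0
```

Request:
step_arm:
  motion:
    - [0,0,0.006,0]
    - [0,0,0.006,0]
    - [0,0,0,0]
    - [0,0,0,0]

```text
time: 9.43
position: [0.3936, 0.0753, 0.0151]
tcp_rot: [-0.0, 0.999, -0.049, 0.0]
force: [-0.0, -0.7, -3.4]
gripper_width: 0.0139
grip_force: 45.0
```

Request:
step_arm:
  motion:
    - [0,0,0.004,0]
    - [0,0,0.004,0]
    - [0,0,0,0]
    - [0,0,0,0]

```text
time: 9.77
position: [0.3938, 0.0754, 0.014]
tcp_rot: [-0.0, 0.999, -0.049, 0.001]
force: [-5.3, 0.1, 16.7]
gripper_width: 0.0136
grip_force: 45.0
```

Request:
step_arm:
  motion:
    - [0,0,-0.006,0]
    - [0,0,0,0]
    - [0,0,0,0]

```text
time: 10.02
position: [0.3935, 0.0752, 0.0141]
tcp_rot: [-0.0, 0.999, -0.049, 0.0]
force: [-0.6, -0.3, -3.1]
gripper_width: 0.0136
grip_force: 45.0
```

Request:
step_arm:
  motion:
    - [0,0,0,0]
    - [0,0,0,0]
    - [0,0,0,0]
    - [0,0,-0.1,0]
    - [0,0,-0.12,0]
    - [0,0,-0.12,0]
    - [0,-0.08,-0.1,0]
    - [0,0,0,0]
  claw: 0.0

```text
time: 10.68
position: [0.4008, 0.103, 0.1524]
tcp_rot: [-0.004, 0.999, -0.048, 0.007]
force: [1.1, 0.7, -0.2]
gripper_width: 0.0434
grip_force: 0.0
```

```bash
python3 - <<'E'
from h import *
for n in('top','side'): print(n,[c for c in clips(n) if c[1]<650 and -450<c[2]<-100])
m=clips('top'); 
from scipy.optimize import least_squares
# refine fixture: rails blue
for n in('top','side'):
    im=snap(n); h=cv2.cvtColor(im,cv2.COLOR_RGB2HSV); mm=cv2.inRange(h,(103,150,60),(125,255,255))
    k,l,s,c=cv2.connectedComponentsWithStats(mm)
    i=[j for j in range(1,k) if s[j,4]>200]; print(n,c[i].round(1).tolist(),s[i,4],proj(n,fw([[.109,0,.03],[-.109,0,.03]])).round(1).tolist())
E
```

```text
top [(array([364., 257.]), 568, -199, 32.9, 87, 23), (array([426., 319.]), 451, -319, 3.0, 86, 23), (array([361., 321.]), 446, -194, 7.2, 88, 23)]
side [(array([344., 311.]), 569, -203, 33.3, 93, 23), (array([284., 331.]), 448, -199, 7.8, 87, 27), (array([311., 387.]), 453, -322, 2.9, 86, 25)]
top [[170.4, 262.6], [422.7, 260.4]] [442 270] [[169.9, 261.4], [285.3, 275.1]]
side [[32.1, 141.0], [272.5, 188.0], [298.6, 257.2], [368.3, 362.3]] [3367  272  299  314] [[272.1, 186.4], [296.7, 255.8]]
```

```bash
python3 - <<'E'
from h import *
np.save('F.npy',[.5389,.0603,1.4730])
plan([(446,-195,70,7.3)])
E
```

```text
now [394.7  98.2 144.8] -5.7
turn 2 rows x -0.1440; shift 8 rows x [0.0057 0.1239 0.0312]
```

Request:
step_arm:
  motion:
    - [0,0,0,-0.144]
    - [0,0,0,-0.144]
    - [0.006,0.124,0.031,0]
    - [0.006,0.124,0.031,0]
    - [0.006,0.124,0.031,0]
    - [0.006,0.124,0.031,0]
    - [0.006,0.124,0.031,0]
    - [0.006,0.124,0.031,0]

```text
time: 11.6
position: [0.4337, -0.1232, 0.0884]
tcp_rot: [0.0, 0.998, 0.064, -0.002]
force: [0.9, 1.0, 0.0]
gripper_width: 0.0431
grip_force: 0.0
```

Request:
step_arm:
  motion:
    - [0.006,0.124,0.031,0]
    - [0.006,0.124,0.031,0]
    - [0,0,0,0]
    - [0,0,0,0]
    - [0,0,0,0]

```text
time: 12.02
position: [0.4467, -0.1946, 0.0703]
tcp_rot: [-0.0, 0.998, 0.063, -0.002]
force: [-0.2, -0.1, 0.2]
gripper_width: 0.0437
grip_force: 0.0
```

```bash
python3 - <<'E'
from h import *
plan([(446,-195,7,7.3)])
E
```

```text
now [ 446.7 -194.6   70.3] 7.2
turn 1 rows x -0.0012; shift 2 rows x [-0.0012  0.0005  0.1056]
```

Request:
step_arm:
  motion:
    - [-0.002,0.001,0.1,0]
    - [0,0,0.08,0]
    - [0,0,0.031,0]
    - [0,0,0,0]
    - [0,0,0,0]

```text
time: 12.43
position: [0.4477, -0.194, 0.0086]
tcp_rot: [0.0, 0.998, 0.065, -0.0]
force: [-0.5, -1.1, -0.7]
gripper_width: 0.0436
grip_force: 0.0
```

Request:
step_arm:
  motion:
    - [0,0,0,0]
    - [0,0,0,0]
    - [0,0,0,0]
    - [0,0,0,0]
    - [0,0,0,0]
    - [0,0,0,0]
  claw: -1
  squeeze: 25

```text
time: 12.93
position: [0.4478, -0.1948, 0.0089]
tcp_rot: [0.0, 0.998, 0.064, 0.0]
force: [0.7, 0.1, 3.7]
gripper_width: 0.0176
grip_force: 25.0
```

```bash
python3 - <<'E'
from h import *
t=fw([-.066,0,.05])[0]*1000; print(t)
plan([(446,-195,70,-5.6),(*t,-5.6),(t[0],t[1],19,-5.6)])
E
```

```text
[532.45572621  -5.38463546  50.        ]
now [ 447.8 -194.8    8.9] 7.3
turn 2 rows x 0.1436; shift 2 rows x [-0.0029  0.0006 -0.1018]
turn 0 rows x -0.0000; shift 6 rows x [ 0.0375 -0.1095  0.0111]
turn 0 rows x -0.0000; shift 1 rows x [ 0.     -0.      0.1033]
```

Request:
step_arm:
  motion:
    - [0,0,-0.08,0]
    - [0,0,-0.13,0]
    - [0,0,0,0.1436]
    - [0,0,0,0.1436]
    - [0.037,-0.11,0,0]
    - [0.037,-0.11,0,0]
    - [0.037,-0.11,0,0]
    - [0.037,-0.11,0,0]

```text
time: 13.6
position: [0.5047, -0.0666, 0.0714]
tcp_rot: [-0.0, 0.999, -0.049, 0.0]
force: [0.5, -0.3, -0.1]
gripper_width: 0.0175
grip_force: 25.0
```

Request:
step_arm:
  motion:
    - [0.037,-0.11,0,0]
    - [0.037,-0.11,0,0]
    - [0,0,0,0]
    - [0,0,0,0]
    - [0,0,0,0]

```text
time: 14.02
position: [0.5323, -0.0043, 0.0709]
tcp_rot: [0.0, 0.999, -0.049, -0.001]
force: [0.9, -1.0, -1.2]
gripper_width: 0.0176
grip_force: 25.0
```

```bash
python3 - <<'E'
from h import *
plan([(534.3,-5.6,45,-5.6),(534.3,-5.6,21,-5.6)]); print(sensors.get_state()['gripper_width'])
E
```

```text
now [532.3  -4.3  70.9] -5.6
turn 1 rows x 0.0001; shift 1 rows x [0.0071 0.0037 0.0864]
turn 0 rows x -0.0000; shift 1 rows x [ 0.   -0.    0.08]
0.017611197474598116
```

Correct sideways, go down to just above the pocket and look.

Request:
step_arm:
  motion:
    - [0.007,0.004,0.08,0]
    - [0,0,0.05,0]
    - [0,0,0,0]
    - [0,0,0,0]

```text
time: 14.35
position: [0.5339, -0.0069, 0.0319]
tcp_rot: [0.0, 0.999, -0.05, -0.001]
force: [0.5, -0.3, -0.2]
gripper_width: 0.0176
grip_force: 25.0
```

```bash
cat >> h.py <<'E'
def duo(fn):
    b=cv2.cvtColor(snap('side'),cv2.COLOR_RGB2BGR); t=cv2.cvtColor(snap('top'),cv2.COLOR_RGB2BGR)
    cv2.imwrite('pics/'+fn,np.hstack([cv2.resize(b[150:290,220:360],(400,400),interpolation=cv2.INTER_CUBIC),cv2.resize(t[200:340,160:300],(400,400),interpolation=cv2.INTER_CUBIC)]))
E
python3 - <<'E'
from h import *
plan([(534.3,-5.6,21,-5.6)]); duo('e0.png')
E
```

```text
now [533.9  -6.9  31.9] -5.7
turn 1 rows x -0.0020; shift 1 rows x [ 0.0008 -0.0044  0.0362]
```

View pics/e0.png

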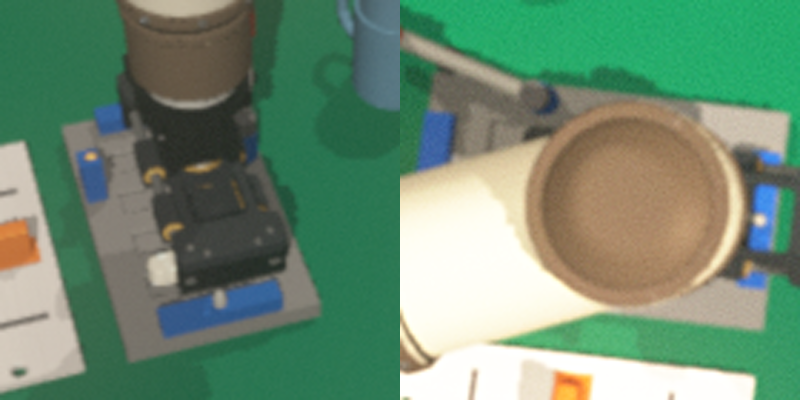

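The clip is held just above the pocket nearest the lower rail; its end shows at (160,270) in the side crop. The top view is blocked by the arm. I'll lower it and go by the force.

Request:
step_arm:
  motion:
    - [0,-0.003,0.012,0]
    - [0,0,0.012,0]
    - [0,0,0.012,0]
    - [0,0,0,0]
    - [0,0,0,0]

```text
time: 14.87
position: [0.5349, -0.0047, 0.0214]
tcp_rot: [0.0, 0.999, -0.049, -0.0]
force: [0.6, -0.0, -0.5]
gripper_width: 0.0175
grip_force: 25.0
```

```bash
python3 - <<'E'
from h import *
plan([(534.3,-5.6,21,-5.6)]); s=sensors.get_state(); print(s['force'],s['wrist_torque'])
E
```

```text
now [534.9  -4.7  21.4] -5.6
turn 1 rows x 0.0002; shift 1 rows x [-0.0018  0.0033  0.0013]
[ 0.58556253 -0.00883378 -0.49578874] [-0.01410256 -0.03779797  0.06327277]
```

Request:
step_arm:
  motion:
    - [0,0,0.004,0]
    - [0,0,0,0]
    - [0,0,0,0]

```text
time: 15.12
position: [0.5353, -0.0046, 0.0209]
tcp_rot: [0.0, 0.999, -0.049, 0.0]
force: [-1.5, 0.4, 4.8]
gripper_width: 0.0177
grip_force: 25.0
```

Request:
step_arm:
  motion:
    - [0,0,0,0]
    - [0,0,0,0]
    - [0,0,0,0]
    - [0,0,-0.03,0]
    - [0,0,-0.1,0]
    - [0,0,-0.1,0]
    - [0,0.13,-0.05,0]
    - [0,0.13,0,0]
  claw: -0.3

```text
time: 15.78
position: [0.531, -0.0815, 0.1093]
tcp_rot: [-0.0, 0.999, -0.046, 0.005]
force: [1.2, -0.3, -0.3]
gripper_width: 0.0306
grip_force: 0.0
```

Request:
step_arm:
  motion:
    - [0,0.13,0,0]
    - [0,0.13,0,0]
    - [0,0.13,0,0]
    - [0,0.13,0,0]
    - [0,0,0,0]
    - [0,0,0,0]
  claw: 0

```text
time: 16.28
position: [0.5117, -0.2394, 0.1045]
tcp_rot: [-0.0, 0.999, -0.051, 0.0]
force: [-0.1, 0.3, 0.6]
gripper_width: 0.0432
grip_force: 0.0
```

```bash
python3 - <<'E'
from h import *
for n in('top','side'): print(n,[c for c in clips(n) if c[1]<650 and -450<c[2]<20])
print(clips('top',.028)); plan([(568,-200,70,33)]); duo('e1.png')
E
```

```text
top []
side [(array([311., 387.]), 453, -323, 3.0, 86, 25)]
[(array([302., 156.]), 761, -73, 1.5, 55, 44)]
now [ 512.3 -236.7  104.5] -5.6
turn 6 rows x -0.1428; shift 2 rows x [ 0.1111 -0.0008  0.0575]
```

View pics/e1.png

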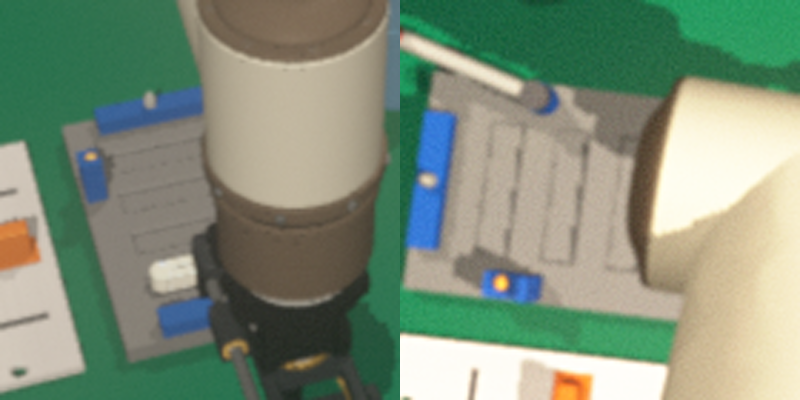

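The first clip is down in its pocket, at (172,273) in the side crop. I'll move the arm out of the way to re-measure the rest.

Request:
step_arm:
  motion:
    - [-0.05,-0.12,-0.03,0]
    - [-0.05,-0.12,-0.03,0]
    - [-0.05,-0.12,0,0]
    - [-0.05,-0.12,0,0]
    - [-0.05,-0.12,0,0]
    - [-0.05,-0.12,0,0]
    - [-0.02,-0.12,0,0]
    - [0,-0.12,0,0]

```text
time: 17.2
position: [0.4428, 0.061, 0.1228]
tcp_rot: [-0.0, 0.999, -0.047, -0.0]
force: [1.2, 1.0, -0.1]
gripper_width: 0.0434
grip_force: 0.0
```

```bash
cat >> h.py <<'E'
def look():
    for n in('top','side'): print(n,[c for c in clips(n) if 350<c[1]<650 and -450<c[2]<-60])
    for n in('top','side'): print(n,'seated',[c for c in clips(n,.028) if 350<c[1]<650 and -60<c[2]<130])
    print('pockets',fw([[x,0,.028] for x in(-.066,-.022,.022,.066)])[:,:2].round(4).tolist())
E
python3 - <<'E'
from h import *
look(); plan([(568,-200,70,33)])
E
```

```text
top [(array([364., 257.]), 568, -199, 32.8, 87, 23), (array([426., 319.]), 451, -319, 3.0, 86, 23)]
side [(array([344., 311.]), 569, -203, 33.3, 93, 23), (array([311., 387.]), 453, -322, 3.0, 86, 25)]
top seated []
side seated [(array([292., 243.]), 535, -10, -4.8, 87, 33)]
pockets [[0.5325, -0.0054], [0.5368, 0.0384], [0.541, 0.0822], [0.5453, 0.126]]
now [444.5  60.3 122.5] -5.4
turn 6 rows x -0.1421; shift 8 rows x [-0.0159  0.119   0.0219]
```

Request:
step_arm:
  motion:
    - [0,0,0,-0.142]
    - [0,0,0,-0.142]
    - [0,0,0,-0.142]
    - [0,0,0,-0.142]
    - [0,0,0,-0.142]
    - [0,0,0,-0.142]
    - [-0.016,0.119,0.01,0]
    - [-0.016,0.119,0.01,0]

```text
time: 18.07
position: [0.4753, -0.0071, 0.1166]
tcp_rot: [-0.0, 0.959, 0.284, 0.0]
force: [0.3, 1.1, 0.1]
gripper_width: 0.0435
grip_force: 0.0
```

Request:
step_arm:
  motion:
    - [-0.016,0.119,0.02,0]
    - [-0.016,0.119,0.02,0]
    - [-0.016,0.119,0.03,0]
    - [-0.016,0.119,0.03,0]
    - [-0.016,0.119,0.03,0]
    - [-0.016,0.119,0.03,0]
    - [0,0,0,0]
    - [0,0,0,0]

```text
time: 18.73
position: [0.5659, -0.2049, 0.0667]
tcp_rot: [-0.001, 0.96, 0.28, -0.001]
force: [-0.5, 0.6, 0.2]
gripper_width: 0.0437
grip_force: 0.0
```

```bash
python3 - <<'E'
from h import *
plan([(568,-200,8.5,33)])
E
```

```text
now [ 565.9 -204.9   66.7] 32.5
turn 1 rows x -0.0117; shift 2 rows x [ 0.0075 -0.005   0.097 ]
```

Request:
step_arm:
  motion:
    - [0.015,-0.01,0.08,-0.01]
    - [0,0,0.08,0]
    - [0,0,0.034,0]
    - [0,0,0,0]
    - [0,0,0,0]

```text
time: 19.15
position: [0.5689, -0.1972, 0.0104]
tcp_rot: [0.0, 0.958, 0.286, -0.0]
force: [1.3, 0.1, 0.5]
gripper_width: 0.0436
grip_force: 0.0
```

Request:
step_arm:
  motion:
    - [0,0,0,0]
    - [0,0,0,0]
    - [0,0,0,0]
    - [0,0,0,0]
    - [0,0,0,0]
    - [0,0,0,0]
  claw: -1
  squeeze: 25

```text
time: 19.65
position: [0.5696, -0.1976, 0.0108]
tcp_rot: [0.0, 0.958, 0.286, 0.0]
force: [-0.0, -0.2, 2.9]
gripper_width: 0.0175
grip_force: 25.0
```

```bash
cat >> h.py <<'E'
def toplace(clip,fx):
    """carry from grasp at clip (x,y,ang of camera) to pocket fx: keeps the offset along tool x"""
    s=sensors.get_state(); p=np.array(s['position'])*1000; a=np.radians(psi(s['tcp_rot']))
    o=(p[:2]-clip)@[np.cos(a),np.sin(a)]; q=np.degrees(F[2])-90; r=np.radians(q)
    t=fw([fx,0,0])[0][:2]*1000+o*np.array([np.cos(r),np.sin(r)]); print('offset',o,'place',t,'zplace',p[2]+12,'w',s['gripper_width'])
    plan([(p[0],p[1],75,q),(t[0],t[1],75,q)]); return t,q
E
python3 - <<'E'
from h import *
toplace(np.array([568,-199]),-.022)
E
```

```text
offset 2.0913246771943994 place [538.83324054  38.2009235 ] zplace 22.793431479811524 w 0.017506923252261025
now [ 569.6 -197.6   10.8] 33.2
turn 6 rows x 0.1437; shift 2 rows x [ 0.    -0.    -0.107]
turn 0 rows x -0.0000; shift 7 rows x [-0.0255 -0.1103 -0.    ]
```

Request:
step_arm:
  motion:
    - [0,0,-0.09,0]
    - [0,0,-0.125,0]
    - [0,0,0,0.1437]
    - [0,0,0,0.1437]
    - [0,0,0,0.1437]
    - [0,0,0,0.1437]
    - [0,0,0,0.1437]
    - [0,0,0,0.1437]

```text
time: 20.32
position: [0.569, -0.1975, 0.0745]
tcp_rot: [-0.0, 0.999, -0.052, -0.0]
force: [1.2, 0.5, 0.9]
gripper_width: 0.0176
grip_force: 25.0
```

Request:
step_arm:
  motion:
    - [-0.0255,-0.11,0,0]
    - [-0.0255,-0.11,0,0]
    - [-0.0255,-0.11,0,0]
    - [-0.0255,-0.11,0,0]
    - [-0.0255,-0.11,0,0]
    - [-0.0255,-0.11,0,0]
    - [-0.0255,-0.11,0,0]
    - [0,0,0,0]

```text
time: 20.98
position: [0.5383, 0.0421, 0.0749]
tcp_rot: [-0.0, 0.999, -0.046, 0.001]
force: [-0.6, -0.9, 0.1]
gripper_width: 0.0175
grip_force: 25.0
```

Request:
step_arm:
  motion:
    - [0,0,0.05,0]
    - [0,0,0,0]
    - [0,0,0,0]

```text
time: 21.23
position: [0.5377, 0.0373, 0.059]
tcp_rot: [0.0, 0.999, -0.049, -0.001]
force: [0.1, -0.0, 0.1]
gripper_width: 0.0178
grip_force: 25.0
```

```bash
python3 - <<'E'
from h import *
plan([(538.8,38.2,32,-5.6)]); print(sensors.get_state()['gripper_width'])
E
```

```text
now [537.7  37.3  59. ] -5.6
turn 1 rows x -0.0003; shift 1 rows x [ 0.0034 -0.0033  0.0901]
0.017750496012989492
```

Request:
step_arm:
  motion:
    - [0.003,-0.003,0.05,0]
    - [0,0,0.04,0]
    - [0,0,0.012,0]
    - [0,0,0.012,0]
    - [0,0,0.006,0]
    - [0,0,0,0]
    - [0,0,0,0]

```text
time: 21.82
position: [0.5399, 0.0384, 0.0242]
tcp_rot: [-0.0, 0.999, -0.049, 0.0]
force: [0.1, 0.2, 0.2]
gripper_width: 0.0179
grip_force: 25.0
```

```bash
python3 - <<'E'
from h import *
plan([(538.8,38.2,22.8,-5.6)]); s=sensors.get_state(); print(s['force'],s['wrist_torque'])
E
```

```text
now [539.9  38.4  24.2] -5.6
turn 1 rows x -0.0003; shift 1 rows x [-0.0035  0.001   0.0045]
[0.05587237 0.19737865 0.177692  ] [-0.06298834 -0.08181922  0.0391699 ]
```

In the pocket with no contact force. Press down lightly, release, and retreat to the viewing pose.

Request:
step_arm:
  motion:
    - [-0.002,0,0.005,0]
    - [0,0,0.004,0]
    - [0,0,0,0]
    - [0,0,0,0]

```text
time: 22.15
position: [0.5395, 0.0387, 0.0227]
tcp_rot: [-0.0, 0.999, -0.048, 0.001]
force: [-2.4, -0.2, 8.2]
gripper_width: 0.0172
grip_force: 25.0
```

Request:
step_arm:
  motion:
    - [0,0,0,0]
    - [0,0,0,0]
    - [0,0,0,0]
    - [0,0,-0.03,0]
    - [0,0,-0.1,0]
    - [0,0,-0.13,0]
    - [-0.13,0,-0.03,0]
    - [-0.13,0,-0.03,0]
  claw: -0.3

```text
time: 22.82
position: [0.463, 0.0469, 0.1192]
tcp_rot: [-0.001, 0.999, -0.05, 0.002]
force: [-0.6, 1.4, -0.7]
gripper_width: 0.0305
grip_force: 0.0
```

Request:
step_arm:
  motion:
    - [-0.13,-0.05,0,0]
    - [0,-0.05,0,0]
    - [0,0,0,0]
    - [0,0,0,0]
  claw: 0

```text
time: 23.15
position: [0.4256, 0.0804, 0.1178]
tcp_rot: [-0.0, 0.999, -0.048, 0.001]
force: [0.7, -0.8, 0.1]
gripper_width: 0.0426
grip_force: 0.0
```

```bash
python3 - <<'E'
from h import *
look(); plan([(451,-320,70,3)])
E
```

```text
top [(array([426., 319.]), 451, -319, 3.1, 86, 23)]
side [(array([311., 387.]), 453, -322, 3.0, 86, 25)]
top seated [(array([268., 354.]), 384, -21, -5.4, 93, 50)]
side seated [(array([286., 228.]), 539, 34, -5.4, 86, 34), (array([292., 243.]), 535, -10, -5.9, 87, 33)]
pockets [[0.5325, -0.0054], [0.5368, 0.0384], [0.541, 0.0822], [0.5453, 0.126]]
now [425.8  79.4 116.8] -5.7
turn 2 rows x -0.0964; shift 11 rows x [0.0013 0.1213 0.0142]
```

Request:
step_arm:
  motion:
    - [0,0,0,-0.096]
    - [0,0,0,-0.096]
    - [0.0013,0.1213,0,0]
    - [0.0013,0.1213,0.01,0]
    - [0.0013,0.1213,0.01,0]
    - [0.0013,0.1213,0.01,0]
    - [0.0013,0.1213,0.01,0]
    - [0.0013,0.1213,0.02,0]

```text
time: 24.02
position: [0.4397, -0.1406, 0.0989]
tcp_rot: [0.0, 1.0, 0.026, 0.0]
force: [0.8, -0.2, -0.1]
gripper_width: 0.0437
grip_force: 0.0
```

Request:
step_arm:
  motion:
    - [0.0013,0.1213,0.02,0]
    - [0.0013,0.1213,0.02,0]
    - [0.0013,0.1213,0.02,0]
    - [0.0013,0.1213,0.02,0]
    - [0.0013,0.1213,0.02,0]
    - [0,0,0,0]
    - [0,0,0,0]
    - [0,0,0,0]

```text
time: 24.68
position: [0.4501, -0.3202, 0.0681]
tcp_rot: [-0.0, 1.0, 0.025, -0.001]
force: [-0.4, -0.0, -0.0]
gripper_width: 0.0439
grip_force: 0.0
```

```bash
python3 - <<'E'
from h import *
plan([(451,-320,7,3)])
E
```

```text
now [ 450.1 -320.2   68.1] 2.9
turn 1 rows x -0.0017; shift 2 rows x [ 0.0015 -0.0003  0.1019]
```

Request:
step_arm:
  motion:
    - [0.001,0,0.09,0]
    - [0,0,0.08,0]
    - [0,0,0.034,0]
    - [0,0,0,0]
    - [0,0,0,0]

```text
time: 25.1
position: [0.4515, -0.3192, 0.008]
tcp_rot: [0.0, 1.0, 0.027, -0.0]
force: [-0.1, -0.1, -0.4]
gripper_width: 0.0437
grip_force: 0.0
```

Request:
step_arm:
  motion:
    - [0,0,0,0]
    - [0,0,0,0]
    - [0,0,0,0]
    - [0,0,0,0]
    - [0,0,0,0]
    - [0,0,0,0]
  claw: -1
  squeeze: 25

```text
time: 25.6
position: [0.4515, -0.3199, 0.0083]
tcp_rot: [0.0, 1.0, 0.027, 0.0]
force: [-0.1, 0.3, 2.2]
gripper_width: 0.0175
grip_force: 25.0
```

```bash
python3 - <<'E'
from h import *
toplace(np.array([451,-319]),.022)
E
```

```text
offset 0.42354666673461444 place [541.46961412  82.15352317] zplace 20.322541854589353 w 0.01753801700597948
now [ 451.5 -319.9    8.3] 3.0
turn 2 rows x 0.0960; shift 2 rows x [ 0.     -0.     -0.1111]
turn 0 rows x -0.0000; shift 11 rows x [ 0.0152 -0.1239 -0.    ]
```

Request:
step_arm:
  motion:
    - [0,0,-0.1,0]
    - [0,0,-0.125,0]
    - [0,0,0,0.096]
    - [0,0,0,0.096]
    - [0.0152,-0.124,0,0]
    - [0.0152,-0.124,0,0]
    - [0.0152,-0.124,0,0]
    - [0.0152,-0.124,0,0]

```text
time: 26.27
position: [0.4838, -0.1722, 0.0752]
tcp_rot: [-0.0, 0.999, -0.05, 0.0]
force: [1.0, -0.7, 0.1]
gripper_width: 0.0177
grip_force: 25.0
```

Request:
step_arm:
  motion:
    - [0.0152,-0.124,0,0]
    - [0.0152,-0.124,0,0]
    - [0.0152,-0.124,0,0]
    - [0.0152,-0.124,0,0]
    - [0.0152,-0.124,0,0]
    - [0.0152,-0.124,0,0]
    - [0.0152,-0.124,0,0]
    - [0,0,0,0]

```text
time: 26.93
position: [0.5436, 0.0882, 0.0757]
tcp_rot: [-0.001, 0.999, -0.046, 0.002]
force: [0.9, -0.4, 0.2]
gripper_width: 0.0176
grip_force: 25.0
```

Request:
step_arm:
  motion:
    - [0,0,0.05,0]
    - [0,0,0,0]
    - [0,0,0,0]

```text
time: 27.18
position: [0.5402, 0.0822, 0.0595]
tcp_rot: [0.001, 0.999, -0.049, -0.001]
force: [0.6, -0.1, 0.6]
gripper_width: 0.0173
grip_force: 25.0
```

```bash
python3 - <<'E'
from h import *
plan([(541.8,82.2,32,-5.6)]); print(sensors.get_state()['gripper_width'])
E
```

```text
now [540.2  82.2  59.5] -5.6
turn 1 rows x -0.0002; shift 1 rows x [ 0.0052 -0.0004  0.0917]
0.017260984121729724
```

Request:
step_arm:
  motion:
    - [0.004,0,0.05,0]
    - [0,0,0.04,0]
    - [0,0,0.014,0]
    - [0,0,0.012,0]
    - [0,0,0.01,0]
    - [0,0,0,0]
    - [0,0,0,0]

```text
time: 27.77
position: [0.5426, 0.0825, 0.0229]
tcp_rot: [-0.0, 0.999, -0.049, 0.0]
force: [0.2, -0.2, -0.3]
gripper_width: 0.0176
grip_force: 25.0
```

```bash
python3 - <<'E'
from h import *
plan([(541.8,82.2,20.3,-5.6)]); s=sensors.get_state(); print(s['force'],s['wrist_torque'])
E
```

```text
now [542.6  82.5  22.9] -5.6
turn 1 rows x -0.0003; shift 1 rows x [-0.0026  0.0011  0.0086]
[ 0.21995344 -0.21425882 -0.28723276] [ 0.00312899 -0.0110646  -0.00041   ]
```

Request:
step_arm:
  motion:
    - [-0.001,0,0.008,0]
    - [0,0,0.004,0]
    - [0,0,0,0]
    - [0,0,0,0]

```text
time: 28.1
position: [0.5426, 0.0828, 0.0203]
tcp_rot: [-0.0, 0.999, -0.049, 0.001]
force: [-2.3, -0.0, 6.2]
gripper_width: 0.0174
grip_force: 25.0
```

Request:
step_arm:
  motion:
    - [0,0,0,0]
    - [0,0,0,0]
    - [0,0,0,0]
    - [0,0,-0.03,0]
    - [0,0,-0.1,0]
    - [0,0,-0.13,0]
    - [-0.13,0,-0.03,0]
    - [-0.13,0,-0.03,0]
  claw: -0.3

```text
time: 28.77
position: [0.4661, 0.091, 0.1171]
tcp_rot: [-0.001, 0.999, -0.05, 0.002]
force: [-0.5, 0.9, -0.1]
gripper_width: 0.0303
grip_force: 0.0
```

Request:
step_arm:
  motion:
    - [-0.13,0,-0.06,0]
    - [-0.13,0,-0.06,0]
    - [0,0,0,0]
    - [0,0,0,0]
  claw: 0

```text
time: 29.1
position: [0.3885, 0.098, 0.1517]
tcp_rot: [-0.002, 0.999, -0.048, 0.002]
force: [0.7, 0.5, -0.3]
gripper_width: 0.0423
grip_force: 0.0
```

```bash
python3 - <<'E'
from h import *
look(); duo('e2.png'); plan([(393.5,75.2,60,-5.63),(393.5,75.2,14.1,-5.63)])
E
```

```text
top []
side []
top seated []
side seated [(array([282., 214.]), 544, 77, -6.0, 86, 35), (array([286., 228.]), 538, 34, -6.0, 86, 34), (array([292., 243.]), 535, -10, -5.5, 88, 33)]
pockets [[0.5325, -0.0054], [0.5368, 0.0384], [0.541, 0.0822], [0.5453, 0.126]]
now [389.6  97.4 149. ] -5.7
turn 1 rows x -0.0010; shift 3 rows x [0.0067 0.0241 0.0989]
turn 0 rows x -0.0000; shift 2 rows x [ 0.     -0.      0.0765]
```

View pics/e2.png

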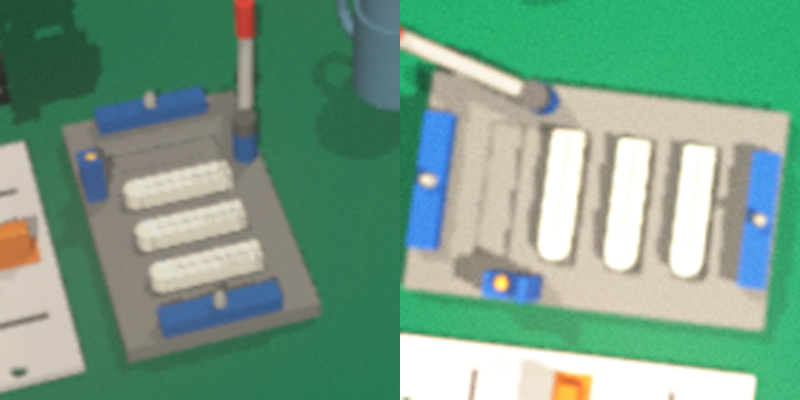

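All three clips lie flat in pockets, at (178,185), (190,225) and (205,268) in the side crop, and no white clip is left on the mat. Regrasping the plate exactly where it was released.

Request:
step_arm:
  motion:
    - [0.0067,0.024,0.095,0]
    - [0.0067,0.024,0.095,0]
    - [0.0067,0.024,0.095,0]
    - [0,0,0,0]
    - [0,0,0,0]
    - [0,0,0,0]

```text
time: 29.9
position: [0.3942, 0.076, 0.0649]
tcp_rot: [-0.0, 0.999, -0.049, 0.001]
force: [0.7, 0.6, -0.3]
gripper_width: 0.0435
grip_force: 0.0
```

```bash
python3 - <<'E'
from h import *
plan([(393.5,75.2,14.1,-5.63)])
E
```

```text
now [394.2  76.   64.9] -5.6
turn 1 rows x 0.0005; shift 2 rows x [-0.001   0.0014  0.0847]
```

Request:
step_arm:
  motion:
    - [-0.001,0.002,0.09,0]
    - [-0.001,0.001,0.06,0]
    - [0,0,0.017,0]
    - [0,0,0,0]
    - [0,0,0,0]
    - [0,0,0,0]

```text
time: 30.4
position: [0.3935, 0.0755, 0.0155]
tcp_rot: [-0.001, 0.999, -0.049, 0.001]
force: [0.1, 0.2, 0.1]
gripper_width: 0.0437
grip_force: 0.0
```

```bash
python3 - <<'E'
from h import *
plan([(393.5,75.2,14.1,-5.63)])
E
```

```text
now [393.5  75.5  15.5] -5.6
turn 1 rows x 0.0013; shift 1 rows x [0.0001 0.001  0.0047]
```

Request:
step_arm:
  motion:
    - [0,0.001,0.003,0]
    - [0,0,0,0]
    - [0,0,0,0]
    - [0,0,0,0]
    - [0,0,0,0]
    - [0,0,0,0]
  claw: -1
  squeeze: 55

```text
time: 30.9
position: [0.3924, 0.0744, 0.0134]
tcp_rot: [-0.0, 0.999, -0.049, 0.0]
force: [-0.7, -0.8, 1.4]
gripper_width: 0.0138
grip_force: 55.0
```

Request:
step_arm:
  motion:
    - [0,0,-0.04,0]
    - [0,0,-0.08,0]
    - [0,0,-0.1,0]
    - [0,0,-0.07,0]
    - [0,0,0,0]
    - [0,0,0,0]

```text
time: 31.4
position: [0.3921, 0.0744, 0.1005]
tcp_rot: [-0.001, 0.999, -0.049, 0.0]
force: [-0.8, -0.7, -3.9]
gripper_width: 0.0135
grip_force: 55.0
```

```bash
python3 - <<'E'
from h import *
plan([(542.6,60.1,100,-5.63)]);print(sensors.get_state()['gripper_width'])
E
```

```text
now [392.1  74.4 100.5] -5.6
turn 1 rows x -0.0003; shift 4 rows x [ 0.126  -0.0004  0.0004]
0.013537471052463234
```

Request:
step_arm:
  motion:
    - [0.08,0,0,0]
    - [0.09,0,0,0]
    - [0.09,0,0,0]
    - [0.09,0,0,0]
    - [0.08,0,0,0]
    - [0.05,0,0,0]
    - [0.02,0,0,0]
    - [0,0,0,0]

```text
time: 32.07
position: [0.541, 0.0591, 0.0976]
tcp_rot: [0.001, 0.999, -0.05, -0.002]
force: [0.3, -0.7, -3.1]
gripper_width: 0.0138
grip_force: 55.0
```

Request:
step_arm:
  motion:
    - [0,0,0.08,0]
    - [0,0,0,0]
    - [0,0,0,0]

```text
time: 32.32
position: [0.5385, 0.0589, 0.0744]
tcp_rot: [0.001, 0.999, -0.049, -0.003]
force: [0.5, 0.3, -3.0]
gripper_width: 0.0139
grip_force: 55.0
```

```bash
python3 - <<'E'
from h import *
plan([(541.9,60.1,61,-5.63)]);print(sensors.get_state()['gripper_width'])
duo('f0.png')
E
```

```text
now [538.5  58.9  74.4] -5.6
turn 1 rows x 0.0004; shift 1 rows x [ 0.0108 -0.0049  0.0448]
0.01386831616331594
```

View pics/f0.png

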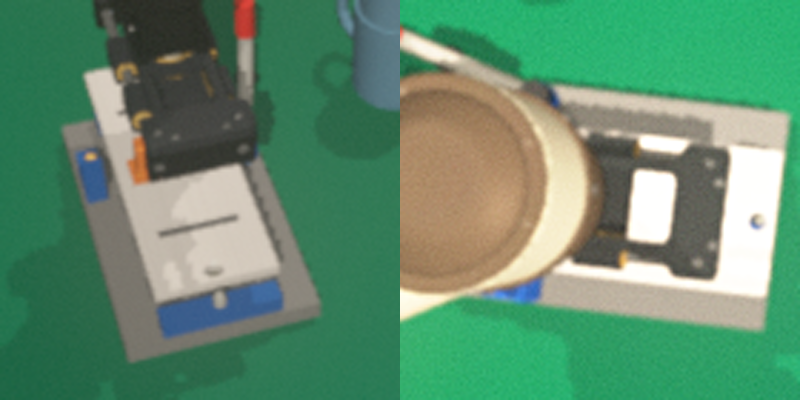

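The plate hovers level over the rails, with the right-hand pin showing inside its hole at (757,221) in the top crop. Fine correction, then lower.

Request:
step_arm:
  motion:
    - [0.008,-0.004,0.03,0]
    - [0,0,0.01,0]
    - [0,0,0,0]
    - [0,0,0,0]
    - [0,0,0,0]

```text
time: 32.83
position: [0.5441, 0.0606, 0.0644]
tcp_rot: [-0.0, 0.999, -0.049, 0.0]
force: [-0.7, 0.5, -2.3]
gripper_width: 0.0135
grip_force: 55.0
```

```bash
python3 - <<'E'
from h import *
plan([(541.7,60.1,61,-5.63)])
E
```

```text
now [544.1  60.6  64.4] -5.6
turn 1 rows x 0.0006; shift 1 rows x [-0.0078  0.0026  0.0113]
```

Request:
step_arm:
  motion:
    - [-0.004,0.001,0,0]
    - [0,0,0,0]
    - [0,0,0,0]
    - [0,0,0,0]
    - [0,0,0,0]
    - [0,0,0,0]

```text
time: 33.33
position: [0.5428, 0.0604, 0.0643]
tcp_rot: [-0.0, 0.999, -0.049, 0.0]
force: [-0.5, 0.2, -2.5]
gripper_width: 0.0136
grip_force: 55.0
```

```bash
python3 - <<'E'
from h import *
plan([(541.7,60.1,61,-5.63)])
E
```

```text
now [542.8  60.4  64.3] -5.6
turn 1 rows x 0.0004; shift 1 rows x [-0.0036  0.0015  0.0109]
```

Request:
step_arm:
  motion:
    - [-0.002,0.001,0.015,0]
    - [0,0,0.012,0]
    - [0,0,0.01,0]
    - [0,0,0.01,0]
    - [0,0,0,0]
    - [0,0,0,0]
    - [0,0,0,0]

```text
time: 33.92
position: [0.5422, 0.0601, 0.0501]
tcp_rot: [0.0, 0.999, -0.049, -0.0]
force: [0.3, -1.4, -3.7]
gripper_width: 0.0138
grip_force: 55.0
```

```bash
python3 - <<'E'
from h import *
plan([(541.7,60.1,44,-5.63)]); s=sensors.get_state(); print(s['force'],s['wrist_torque'])
E
```

```text
now [542.2  60.1  50.1] -5.6
turn 1 rows x 0.0005; shift 1 rows x [-0.0015  0.0003  0.0203]
[ 0.28119059 -1.38522254 -3.65295066] [-0.0806914   0.03229512 -0.01172528]
```

No contact resistance, and the plate is already on the tapers. Continue to flush.

Request:
step_arm:
  motion:
    - [0,0,0.008,0]
    - [0,0,0.008,0]
    - [0,0,0.006,0]
    - [0,0,0,0]
    - [0,0,0,0]
    - [0,0,0,0]

```text
time: 34.42
position: [0.5421, 0.0601, 0.0434]
tcp_rot: [0.0, 0.999, -0.049, -0.0]
force: [-1.4, -2.5, -2.7]
gripper_width: 0.0132
grip_force: 55.0
```

Request:
step_arm:
  motion:
    - [0,0,0.004,0]
    - [0,0,0,0]
    - [0,0,0,0]

```text
time: 34.67
position: [0.5421, 0.0601, 0.0434]
tcp_rot: [0.0, 0.999, -0.049, 0.0]
force: [-3.6, -0.5, 5.2]
gripper_width: 0.0139
grip_force: 55.0
```

Request:
step_arm:
  motion:
    - [0,0,-0.003,0]
    - [0,0,0,0]
    - [0,0,0,0]
    - [0,0,0,0]
    - [0,0,-0.06,0]
    - [0,0,-0.12,0]
    - [0,0,-0.12,0]
    - [0,0,-0.1,0]
  claw: 0

```text
time: 35.33
position: [0.5428, 0.0603, 0.1655]
tcp_rot: [-0.0, 0.999, -0.049, 0.001]
force: [1.4, 0.3, -0.3]
gripper_width: 0.0432
grip_force: 0.0
```

```bash
python3 - <<'E'
from h import *
for n in ('top','side'):
    im=snap(n); h=cv2.cvtColor(im,cv2.COLOR_RGB2HSV)
    m=cv2.inRange(h,(0,170,100),(6,255,255))|cv2.inRange(h,(172,170,100),(180,255,255)); k,l,s,c=cv2.connectedComponentsWithStats(m)
    i=[j for j in range(1,k) if 20<s[j,4]<300]; print(n,[(c[j].round(1).tolist(),s[j,4],back(n,c[j],.085 if n=='side' else .09)[0].round(4).tolist()) for j in i])
plan([(648.5,188,130,-5.63),(648.5,188,66,-5.63)])
E
```

```text
top [([152.4, 209.3], np.int32(73), [0.6418, 0.1868, 0.09])]
side []
now [546.1  61.3 169.3] -5.5
turn 1 rows x 0.0020; shift 5 rows x [ 0.0597 -0.0908  0.0262]
turn 0 rows x -0.0000; shift 2 rows x [ 0.     -0.      0.1067]
```

Request:
step_arm:
  motion:
    - [0.058,-0.091,0.02,0]
    - [0.058,-0.091,0.02,0]
    - [0.058,-0.091,0.02,0]
    - [0.058,-0.091,0.02,0]
    - [0.058,-0.091,0.02,0]
    - [0,0,0,0]
    - [0,0,0,0]
    - [0,0,0,0]

```text
time: 36.1
position: [0.6414, 0.1872, 0.1321]
tcp_rot: [0.0, 0.999, -0.049, -0.001]
force: [-0.0, -0.6, -0.3]
gripper_width: 0.0434
grip_force: 0.0
```

```bash
python3 - <<'E'
from h import *
plan([(646,188.5,66,-5.63)])
E
```

```text
now [641.4 187.2 132.1] -5.6
turn 1 rows x 0.0006; shift 2 rows x [ 0.0073 -0.0029  0.1102]
```

Request:
step_arm:
  motion:
    - [0.013,-0.005,0.1,0]
    - [0,0,0.08,0]
    - [0,0,0.04,0]
    - [0,0,0,0]
    - [0,0,0,0]

```text
time: 36.52
position: [0.6461, 0.1879, 0.0677]
tcp_rot: [0.0, 0.999, -0.049, 0.0]
force: [-0.1, -1.1, 0.1]
gripper_width: 0.0437
grip_force: 0.0
```

Request:
step_arm:
  motion:
    - [0,0,0,0]
    - [0,0,0,0]
    - [0,0,0,0]
    - [0,0,0,0]
    - [0,0,0,0]
    - [0,0,0,0]
  claw: -1
  squeeze: 15

```text
time: 37.02
position: [0.6467, 0.1893, 0.0679]
tcp_rot: [-0.001, 0.999, -0.049, 0.001]
force: [-0.3, 1.0, 0.6]
gripper_width: 0.0153
grip_force: 15.0
```

```bash
python3 - <<'E'
from h import *
s=sensors.get_state(); print(s['position'],s['force'],s['gripper_width'])
# keeper angle from measured knob, with touch-based hinge offset
G=F.copy(); G[0]=.5405
c,si=np.cos(G[2]),np.sin(G[2]); d=s['position'][:2]-fw([.044,-.062,0],G)[0][:2]
fx,fy=c*d[0]+si*d[1],-si*d[0]+c*d[1]; a=np.arctan2(fx,fy); print('angle',a,np.hypot(fx,fy), 'shut at',fw([.044,.038,0],G))
arc(a,0.0,16,0)
E
```

```text
[0.64669197 0.1892889  0.06786451] [-0.29732389  1.04741461  0.60435302] 0.015334820847372668
angle 1.8878812465070005 0.09971200252444747 shut at [[0.50697776 0.1078001  0.        ]]
[[-0.038, -0.01], [-0.039, -0.005], [-0.039, -0.001], [-0.039, 0.004], [-0.038, 0.008], [-0.037, 0.013], [-0.035, 0.017], [-0.033, 0.021], [-0.03, 0.025], [-0.027, 0.028], [-0.024, 0.031], [-0.02, 0.034], [-0.016, 0.036], [-0.011, 0.038], [-0.007, 0.039], [-0.002, 0.039]] end [505.37775605 107.80009643]
```

Request:
step_arm:
  motion:
    - [-0.038,-0.01,0,0]
    - [-0.039,-0.005,0,0]
    - [-0.039,-0.001,0,0]
    - [-0.039,0.004,0,0]
    - [-0.038,0.008,0,0]
    - [-0.037,0.013,0,0]
    - [-0.035,0.017,0,0]
    - [-0.033,0.021,0,0]

```text
time: 37.68
position: [0.5567, 0.1861, 0.0679]
tcp_rot: [-0.002, 0.999, -0.048, 0.002]
force: [-1.6, 8.7, -1.0]
gripper_width: 0.0156
grip_force: 15.0
```

Request:
step_arm:
  motion:
    - [-0.03,0.025,0,0]
    - [-0.027,0.028,0,0]
    - [-0.024,0.031,0,0]
    - [-0.02,0.034,0,0]
    - [-0.016,0.036,0,0]
    - [-0.011,0.038,0,0]
  squeeze: 35

```text
time: 38.18
position: [0.5093, 0.132, 0.0677]
tcp_rot: [-0.001, 0.999, -0.047, -0.001]
force: [-7.7, 6.8, 4.4]
gripper_width: 0.0151
grip_force: 35.0
```

Request:
step_arm:
  motion:
    - [-0.007,0.03,0,0]
    - [-0.002,0.03,0,0]
    - [0,0.02,0,0]
    - [0,0,0,0]
    - [0,0,0,0]
    - [0,0,0,0]

```text
time: 38.68
position: [0.5053, 0.1069, 0.0677]
tcp_rot: [-0.0, 0.999, -0.048, -0.001]
force: [-7.3, 5.0, 5.8]
gripper_width: 0.015
grip_force: 35.0
```

Request:
step_arm:
  motion:
    - [0,0.012,0,0]
    - [0,0.01,0,0]
    - [0,0,0,0]
    - [0,0,0,0]
    - [0,0,0,0]

```text
time: 39.1
position: [0.5054, 0.1063, 0.0678]
tcp_rot: [-0.005, 0.999, -0.048, 0.001]
force: [-15.0, 27.5, 4.8]
gripper_width: 0.015
grip_force: 35.0
```

The bar is hard on its stop. Relax, release, rise, retreat and check.

Request:
step_arm:
  motion:
    - [0,-0.018,0,0]
    - [0,0,0,0]
    - [0,0,0,0]

```text
time: 39.35
position: [0.5052, 0.1068, 0.0677]
tcp_rot: [-0.001, 0.999, -0.048, -0.001]
force: [-9.0, 7.9, 6.1]
gripper_width: 0.0153
grip_force: 35.0
```

Request:
step_arm:
  motion:
    - [0,0,0,0]
    - [0,0,0,0]
    - [0,0,0,0]
    - [0,0,0,0]
    - [0,0,-0.06,0]
    - [0,0,-0.12,0]
    - [0,0,-0.12,0]
    - [-0.1,-0.05,-0.05,0]
  claw: 0

```text
time: 40.02
position: [0.4839, 0.1227, 0.1768]
tcp_rot: [-0.001, 0.999, -0.051, 0.005]
force: [1.6, 2.0, 0.7]
gripper_width: 0.0429
grip_force: 0.0
```

Request:
step_arm:
  motion:
    - [-0.1,-0.08,0,0]
    - [-0.08,-0.1,0,0]
    - [0,-0.1,0,0]
    - [0,-0.1,0,0]
    - [0,-0.1,0,0]
    - [0,0,0,0]

```text
time: 40.52
position: [0.44, 0.2756, 0.1724]
tcp_rot: [-0.001, 0.999, -0.047, 0.001]
force: [0.4, -0.1, 0.2]
gripper_width: 0.0439
grip_force: 0.0
```

```bash
python3 - <<'E'
from h import *
duo('g0.png')
for n in('top','side'): print(n,[(k,np.round(recognise(n,k)[0]['extent']).tolist() if recognise(n,k) else None) for k in ('glue','mug','screwdriver','plate')])
im=snap('top'); h=cv2.cvtColor(im,cv2.COLOR_RGB2HSV)
for nm,m in(('orange',cv2.inRange(h,(8,170,150),(22,255,255))),('red',cv2.inRange(h,(0,170,120),(5,255,255))|cv2.inRange(h,(172,170,120),(180,255,255)))):
    k,l,s,c=cv2.connectedComponentsWithStats(m); print(nm,[(c[j].round(1).tolist(),s[j,4]) for j in range(1,k) if 30<s[j,4]<1000])
E
```

```text
top [('glue', [299.0, 154.0, 22.0, 30.0]), ('mug', [180.0, 150.0, 65.0, 43.0]), ('screwdriver', [424.0, 184.0, 101.0, 5.0]), ('plate', None)]
side [('glue', [401.0, 220.0, 18.0, 50.0]), ('mug', [355.0, 165.0, 39.0, 50.0]), ('screwdriver', [442.0, 334.0, 61.0, 90.0]), ('plate', [286.0, 222.0, 60.0, 86.0])]
orange [([299.6, 143.3], np.int32(108)), ([226.2, 269.3], np.int32(391))]
red [([448.7, 182.9], np.int32(631)), ([196.2, 287.9], np.int32(62))]
```

View pics/g0.png

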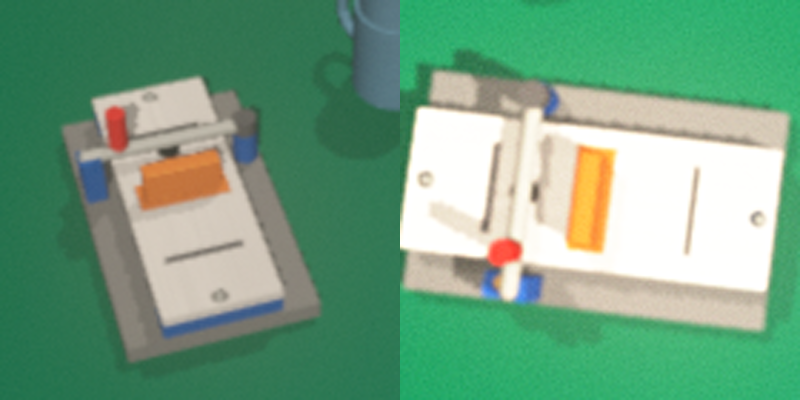

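The plate is back on its pins with the keeper across it. The knob is at (196.2,287.9), the same pixel as when it started shut, and the bystanders have not moved.

Request:
step_arm:
  motion:
    - [0,0,0,0]
    - [0,0,0,0]
    - [0,0,0,0]

```text
time: 41.67
position: [0.4387, 0.2715, 0.1722]
tcp_rot: [0.0, 0.999, -0.049, 0.0]
force: [-0.9, -0.5, 0.4]
gripper_width: 0.0434
grip_force: 0.0
```

```bash
python3 -c "
from station import workorder
print(workorder.job_done())"
```

```text
the job is handed in; nothing more can be done
None
```

I handed the job in at about 42 s: the three white clips present are in pockets, the cover plate is back flush on its pins, the keeper bar is shut against its stop, and the glue bottle, screwdriver and mug were left in place; no verdict came back.

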